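Seat a flanged syringe barrel in the dosing pump's slotted plate and bolt it in

TASK

Take the syringe barrel with the wide flange at its foot and slide it upright, foot on the pump's front ledge, into the slotted plate so that the flange goes underneath, until you feel it come fully home against the backrest; then slide the bolt fully across the slot to lock it in, and let go. Do it gently, never forcing the barrel in its slot, and leave the other things on the bench where they stand.

Things in the scene. Friction and masses are not known exactly. Their poses are not given: they have to be found in the camera images.
- barrel_mid (a point): Flanged syringe barrel, loose, about 60 g, white with thin grey rings, standing nozzle up, 92 mm tall: flange 44 mm wide, 5 mm thick at the foot; tube 26 mm wide from 5 to 80 mm above the foot; nozzle 8 mm wide on top. Point: on its axis, 46 mm above the foot; z up along it. In one of three places among tube and jar; the only one of them with a flange at its foot.
- holder: Dosing pump, fixed: grey base, white drive housing. Origin on the bench in the slot's middle plane; x is the way the barrel is pushed in (open ledge towards housing), z up. Base top is flat, 30 mm above the bench, y -50 to +50 mm, x -155 to +95 mm; housing 105 mm high, x 95 to 180 mm. More than 20 N between the barrel and any part of the pump is too much.
- ledge (a point): Point on the free front ledge of the pump's base (flat top, 30 mm above the bench), at x = -120, y = 0 mm in the pump's frame, same axes: stand the barrel here in front of the slot's mouth, then push it along +x. The ledge is always clear from x = -155 to -84 mm.
- slot (a point): Nominal home of the barrel's axis at plate height (x = y = 0, 40.5 mm up; pump's axes). Aluminium plate 37.5 to 43.5 mm above the bench, gap under it 7.5 mm; slot along x 29 mm wide, flared mouth 63 mm before home. Backrest (top 56 mm up) stops the tube. Plate, backrest and bolt are clamped together anywhere within 20 mm either way along x: true home is unmeasured, feel for it.
- bolt (a joint): Steel bolt on the plate: 0 = open (as found), 0.036 m = fully across; slides along pump's -y, about 2 N, stays put. Bar 18 mm wide, top 52.5 mm above bench; passes 1.5 mm in front of a barrel at home, blocked if it is several mm short. Moved by a black upright knob 16 mm wide, 52.5 to 82.5 mm above bench, axis 23.5 mm before (-x of) the home barrel's axis, at y = 110 mm (open), 74 mm (closed).
- tube_mid (a point): Capped sample tube, loose bystander, white, 28 mm diameter (grey cap 32 mm), 94 mm tall, no flange at the foot, upright; point at its centre, 47 mm up. Leave alone.
- jar_mid (a point): Round jar, loose bystander, 52 mm diameter, 75 mm tall; point at its centre, 37.5 mm up. Leave alone.
- dish_mid (a point): Flat round glass dish with lid, loose bystander, 64 mm diameter, 20 mm tall; point at its centre. Leave alone.
- block_mid (a point): Aluminium block, loose bystander, 50 x 35 x 22 mm; point at its centre. Leave alone.
There are look-alikes about, which are no part of the job. What is shaped like the part that bears barrel_mid but blue or pink is not meant.

How it is judged:
By the outcome, as a careful person would: the job done as asked, in the order asked, and still so for the second after the job is handed in, with the robot touching nothing.
It also fails if it takes over 67 s, if anything falls off the work surface, if the arm or the gripper's body presses on something with over 40 N, if the wrist force passes 120 N, or if a joint passes its speed limit or range.

ROBOT

A 6-joint arm with a two-finger parallel gripper is mounted at the origin on the work surface. World frame = base frame: x ahead of the robot, y to its left, z up, the work surface at z = 0. Lengths are in m, angles in rad, forces in N, time in s.
With the tool pointing down it reaches from about 0.225 to 0.875 m from the base axis. Payload 3.4 kg.
Tool frame: the origin (TCP) lies where the fingers leave the gripper's body, on its centre line; the fingertips stand 73 mm ahead of it and the grasp point (between the pads) lies 54 mm ahead of it (ctrl.tip_reach is the distance from the TCP to the fingertips, in m); z points along the fingers, y is the direction in which the jaws open and shut (so a half turn about z gives the same grasp; the last joint's range is limited). The gripper opens to 85 mm and grips with 20 to 120 N. Pads are 22 mm wide; open, the fingers measure 114 mm over their backs; the gripper's body (76 mm by 85 mm) begins 54 mm behind the grasp point. The pads swing forward as they close: fully open they stand 13 mm farther back than shut.
Start: joints at [-1.452, 0.276, 1.505, -0, 1.361, -0.121], TCP at [0.137, -0.559, 0.304] pointing down, gripper open.
Joint ranges: [-2.89, 2.89], [-0.75, 2.08], [0.22, 2.7], [-1.18, 4.32], [0.11, 2.71], [-2.7, 2.7]. Speed limits (rad/s): [2.57, 2.57, 3.14, 3.14, 3.14, 3.14].

INTERFACE

Orientations are given as [roll, pitch, yaw] about the fixed x, y, z axes, in that order (R = Rz(yaw) Ry(pitch) Rx(roll)).
In Python, from rig import ctrl gives the robot as it stands.
- The arm moves only by the tool apply_moves, never from a script. Its argument "deltas" is a list that holds one entry, the list of rows, each a list of 7 numbers: the turn, a rotation vector about the tool's x, y, z as a fraction of full scale, then the shift along the tool's x, y, z as a fraction of full scale, then the closure, from -1 (fully open) to 1 (shut), so that 0 is half open. A call has 1 to 10 rows; each row is the pose to reach, as a shift and turn from the pose commanded when the call began, along the tool's axes at that moment; what a row does not reach only later rows make up. Full scale, the value 1, is 50 cm for a shift and 90 degrees for a turn. A row lasts 1/8 s, in which the tool goes at most 62.5 mm and 10.7 degrees, less where a joint would pass 70% of its speed; a pose out of reach is approached as far as the arm can. A call with a number of a shift or a turn outside -1 to 1 is refused whole. A call with a gripper value outside its range is refused whole. The fingers move at their own pace and stop on an object; "grip_force" is the grip in N (left out, the last holds). Time passes only in rows, so rows that repeat a pose let the fingers close. It gives the time, the measured TCP pose, the force and the opening at its end, in the units of the state.
- ctrl.get_state(): the state, without advancing time (a new reading comes with each control period).
- ctrl.capture(name): name is "scene" or "side" or "wrist"; returns a dict with "frame" (384x512x3 uint8, blue, green, red), "camera_matrix" (3x3 intrinsics, pixels), "R" (3x3) and "t" (3): a world point X has camera coordinates R X + t; the wrist camera has in their place "T_tool_cam" (4x4, takes a point from camera to tool coordinates, whose origin is the TCP and whose axes are the flange's). Camera axes: x right, y down, z forward; pixel columns grow to the right and rows downward; lengths in m; the calibration is good to about 2 mm. A picture is of the moment at which its call begins: read the wrist's pose just before it. There is no depth.
- ctrl.close_job(): hands the job in, once; it reports no verdict.
The state is a dict: "clock": time; "joint_pos": joint angles; "joint_velocities": joint speeds; "joint_efforts": joint torques, N m; "position": TCP position; "tcp_rot": TCP orientation; "force": force on the tool from outside, world axes, zero at the start; "ft_torque": the same for the moment, N m; "finger_gap": finger opening in m.
Only numpy, scipy, OpenCV 4.12 (cv2) and the standard library are available. Lean on these libraries where they do the work, as an engineer would, in place of code of your own. Each camera call takes 0.05 s, during which the arm holds its last target.

## Working session

There is one attempt and no reset: what is moved stays moved. The work goes in short steps, Python scripts to look and compute and a tool call to move; the robot and the scene stay as the last step left them, time stands still between calls to the robot, and variables do not carry over. Pictures are saved under pics/ and viewed, and the job is handed in when it is done.

Besides the shell and the picture viewer there is one more tool, called by a JSON object that holds its "op" and its "data". apply_moves: Moves the arm, as the interface text tells. Shift numbers are shares of 50 cm and turn numbers shares of 90 degrees, none past 1 either way. Its arguments: {"type":"object","properties":{"deltas":{"type":"array","items":{"type":"array","items":{"type":"array","items":{"type":"number","minimum":-1,"maximum":1}}}},"grip_force":{"type":"number"}},"required":["deltas"]}

```bash
mkdir -p pics; ls; python3 - <<'E'
from rig import ctrl
import cv2,numpy as np
s=ctrl.get_state();print(s)
for n in ["scene","side","wrist"]:
    c=ctrl.capture(n);cv2.imwrite(f"pics/{n}0.png",c["frame"])
    np.savez(f"{n}0.npz",**c)
    print(n,{k:np.round(v,4).tolist() for k,v in c.items() if k!="frame"})
E
```

```text
pics
{'clock': 0.0, 'joint_pos': array([-1.45201990e+00,  2.76634953e-01,  1.50616069e+00,  3.89791148e-06,
        1.36070660e+00, -1.20987480e-01]), 'joint_velocities': array([-7.39818638e-04,  2.26250154e-04,  3.94468427e-05, -2.63181220e-04,
       -1.51209720e-03,  5.62949284e-04]), 'joint_efforts': array([ 6.31747698e-04, -4.16778302e+01, -2.45802462e+01, -1.04070086e-04,
        1.11877199e-02,  8.72645476e-07]), 'position': array([ 0.13650181, -0.55814714,  0.30300582]), 'tcp_rot': array([-3.13969748e+00, -2.34255782e-04,  2.39762864e-01]), 'force': array([1.4038778 , 0.63236766, 0.73685293]), 'ft_torque': array([-0.03057233, -0.0226604 ,  0.02101719]), 'finger_gap': 0.08507974447064959}
scene {'camera_matrix': [[359.2126, 0.0, 254.2313], [0.0, 359.2126, 192.6862], [0.0, 0.0, 1.0]], 'R': [[-0.871, 0.491, 0.0156], [0.34, 0.6254, -0.7024], [-0.3547, -0.6065, -0.7116]], 't': [0.4888, -0.1405, 0.8888]}
side {'camera_matrix': [[438.4093, 0.0, 255.1002], [0.0, 438.4093, 194.9413], [0.0, 0.0, 1.0]], 'R': [[0.8278, -0.5609, -0.0118], [-0.4179, -0.6025, -0.68], [0.3743, 0.5679, -0.7331]], 't': [-0.4818, 0.2943, 0.7506]}
wrist {'camera_matrix': [[307.1845, 0.0, 254.8426], [0.0, 307.1845, 187.3846], [0.0, 0.0, 1.0]], 'T_tool_cam': [[-0.001, -0.9652, -0.2615, 0.0661], [1.0, -0.0013, 0.001, 0.0004], [-0.0013, -0.2615, 0.9652, -0.07], [0.0, 0.0, 0.0, 1.0]]}
```

View pics/scene0.png

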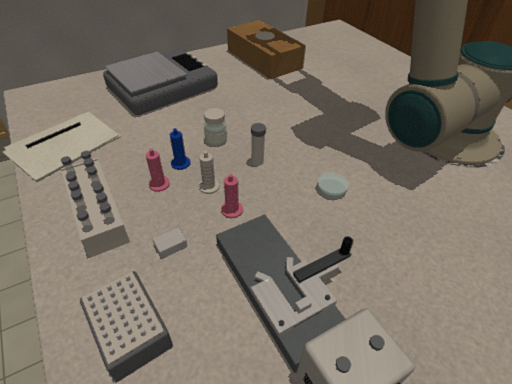

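View pics/side0.png

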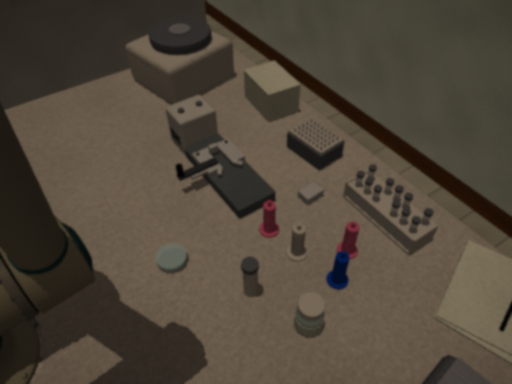

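View pics/wrist0.png

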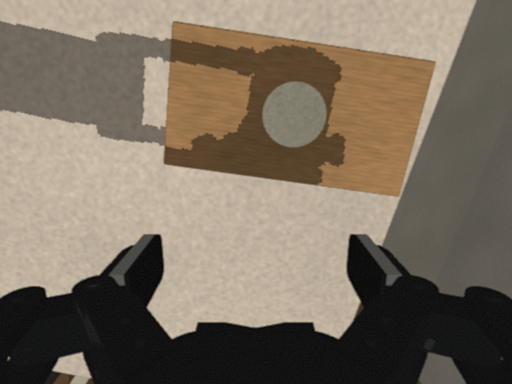

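```bash
python3 - <<'E'
import cv2,numpy as np
a=cv2.imread("pics/scene0.png");b=cv2.imread("pics/side0.png")
A=cv2.resize(a[100:230,130:290],None,fx=4.0,fy=4.0,interpolation=cv2.INTER_CUBIC)
cv2.imwrite("pics/cropA.png",A)
cv2.imwrite("pics/cropB.png",cv2.resize(a[205:384,210:410],None,fx=3.3,fy=3.3,interpolation=cv2.INTER_CUBIC))
B=cv2.resize(b[80:280,160:360],None,fx=3,fy=3,interpolation=cv2.INTER_CUBIC)
cv2.imwrite("pics/cropC.png",cv2.convertScaleAbs(B,alpha=1.8))
E
```

```text
(no output)
```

View pics/cropA.png

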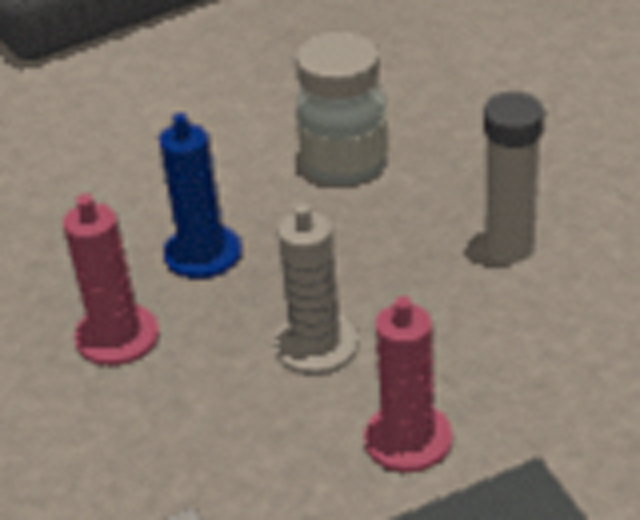

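View pics/cropB.png

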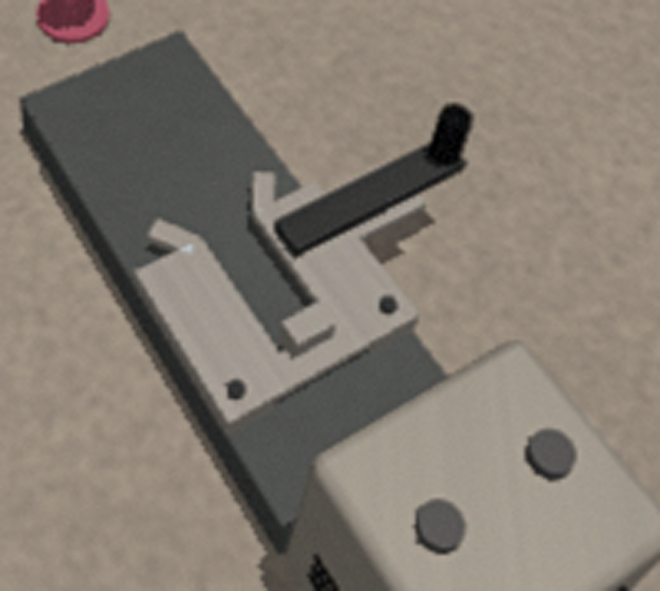

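View pics/cropC.png

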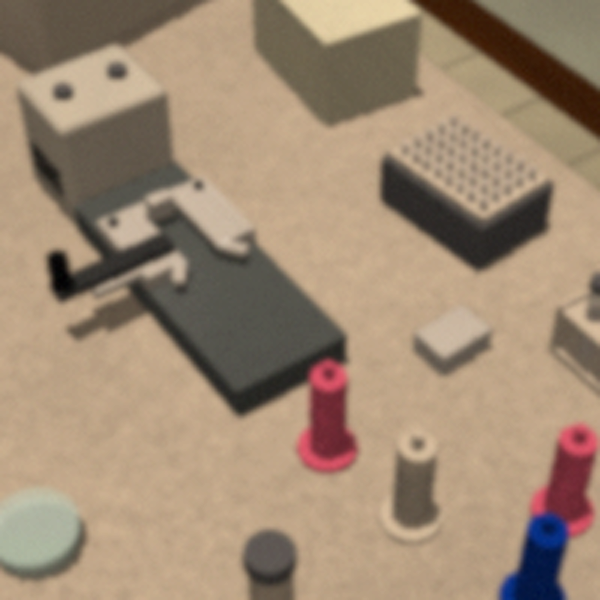

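```bash
cat > h.py <<'E'
import numpy as np
def load(n): return np.load(n)
def ray(c,uv,z):
    K,R,t=c["camera_matrix"],c["R"],c["t"]
    d=R.T@np.linalg.solve(K,[uv[0],uv[1],1]);o=-R.T@t
    return o+d*(z-o[2])/d[2]
def tri(cs,uvs):
    A=[];b=[]
    for c,uv in zip(cs,uvs):
        K,R,t=c["camera_matrix"],c["R"],c["t"]
        d=R.T@np.linalg.solve(K,[uv[0],uv[1],1]);d/=np.linalg.norm(d);o=-R.T@t
        P=np.eye(3)-np.outer(d,d);A.append(P);b.append(P@o)
    return np.linalg.lstsq(np.vstack(A),np.hstack(b),rcond=None)[0]
def proj(c,X):
    p=c["camera_matrix"]@(c["R"]@np.array(X)+c["t"]);return p[:2]/p[2]
E
python3 - <<'E'
from h import *
np.set_printoptions(precision=4,suppress=True)
S,D=load("scene0.npz"),load("side0.npz")
print("nozzle",ray(S,(205.7,152.2),.092),ray(D,(299,226.7),.092),tri([S,D],[(205.7,152.2),(299,226.7)]))
print("flange",ray(S,(209.2,186.2),.004),ray(D,(297.3,251),.004))
A=lambda x,y:(130+x/4,100+y/4);B=lambda x,y:(210+x/3.3,205+y/3.3);C=lambda x,y:(160+x/3,80+y/3)
print("corner P",ray(S,B(22,98),.03),ray(D,C(345,338),.03))
print("corner Q",ray(S,B(180,33),.03),ray(D,C(240,393),.03))
print("left edge far", ray(S,B(280,530),.03))
print("knob top",ray(S,B(455,108),.0825),ray(D,C(55,258),.0825))
for n,p,q in [("pinknear",A(403,300),C(328,370)),("pink2",A(85,198),C(578,437)),("blue",A(180,118),C(547,525))]: print(n,ray(S,p,.092),ray(D,q,.092))
print("tube",ray(S,A(514,105),.094),ray(D,C(270,550),.094));print("jar",ray(S,A(338,50),.075))
E
```

```text
nozzle [ 0.6003 -0.1217  0.092 ] [ 0.5965 -0.1293  0.092 ] [ 0.5986 -0.1267  0.0878]
flange [ 0.6012 -0.1193  0.004 ] [ 0.6022 -0.1251  0.004 ]
corner P [0.6491 0.0221 0.03  ] [0.6462 0.0149 0.03  ]
corner Q [0.553 0.023 0.03 ] [0.5526 0.014  0.03  ]
left edge far [0.6516 0.2686 0.03  ]
knob top [0.488  0.1638 0.0825] [0.4888 0.1621 0.0825]
pinknear [ 0.5873 -0.0418  0.092 ] [ 0.5846 -0.0486  0.092 ]
pink2 [ 0.6884 -0.1785  0.092 ] [ 0.6818 -0.1852  0.092 ]
blue [ 0.6255 -0.2186  0.092 ] [ 0.6204 -0.2248  0.092 ]
tube [ 0.4707 -0.1455  0.094 ] [ 0.4731 -0.1466  0.094 ]
jar [ 0.5177 -0.262   0.075 ]
```

Scene candidates: a white ringed body with a flange at (207,172), pinks at (155,170) and (232,195), blue at (179,148), a capped tube at (258,145) and a jar at (215,128). The crop confirms that (207,172) is the only white one with a flange, and it shows as a white flange in the side view too. That is the barrel. Next I'll bring the wrist camera over the work area.

{"op": "apply_moves", "data": {"deltas": [[[0,0,-0.06,0.08,-0.07,-0.004,-1],[0,0,-0.12,0.17,-0.14,-0.008,-1],[0,0,-0.18,0.26,-0.22,-0.012,-1],[0,0,-0.24,0.35,-0.3,-0.016,-1],[0,0,-0.3,0.44,-0.37,-0.02,-1],[0,0,-0.36,0.52,-0.44,-0.024,-1],[0,0,-0.424,0.578,-0.495,-0.027,-1],[0,0,-0.424,0.578,-0.495,-0.027,-1]]]}}

```text
clock: 1.15
position: [0.3593, -0.2473, 0.3174]
tcp_rot: [-3.141, -0.001, 0.91]
force: [0.1, -1.0, 1.1]
finger_gap: 0.0855
```

```bash
cat >> h.py <<'E'
from scipy.spatial.transform import Rotation as Ro
def delta(s,target,yaw):
    "printable shift/turn fractions from measured state to world target, tool down"
    R0=Ro.from_euler('xyz',s["tcp_rot"]);R1=Ro.from_euler('xyz',[np.pi,0,yaw])
    return np.round((R0.inv()*R1).as_rotvec()/(np.pi/2),4),np.round(R0.inv().apply(np.array(target)-s["position"])/.5,4)
E
python3 - <<'E'
from h import *
from rig import ctrl
s=ctrl.get_state();print(s["clock"],s["position"],s["tcp_rot"],delta(s,[.58,.06,.33],np.pi/2))
E
```

```text
1.15 [ 0.35930052 -0.24731322  0.31742397] [-3.14145767e+00 -6.18208836e-04  9.10106879e-01] (array([ 0.000e+00, -4.000e-04, -4.206e-01]), array([ 0.7562, -0.0287, -0.0247]))
```

{"op": "apply_moves", "data": {"deltas": [[[0,0,-0.07,0.1,0,-0.004,-1],[0,0,-0.14,0.2,-0.01,-0.008,-1],[0,0,-0.21,0.32,-0.01,-0.012,-1],[0,0,-0.28,0.44,-0.02,-0.016,-1],[0,0,-0.35,0.56,-0.03,-0.02,-1],[0,0,-0.42,0.68,-0.03,-0.024,-1],[0,0,-0.42,0.756,-0.03,-0.025,-1],[0,0,-0.42,0.756,-0.03,-0.025,-1],[0,0,-0.42,0.756,-0.03,-0.025,-1]]]}}

```text
clock: 2.28
position: [0.5796, 0.0559, 0.3293]
tcp_rot: [-3.14, 0.001, 1.564]
force: [-1.0, 0.1, 0.2]
finger_gap: 0.0852
```

```bash
cat >> h.py <<'E'
def wcap(name):
    from rig import ctrl
    import cv2
    s=ctrl.get_state();c=ctrl.capture("wrist")
    T=np.eye(4);T[:3,:3]=Ro.from_euler('xyz',s["tcp_rot"]).as_matrix();T[:3,3]=s["position"]
    W=np.linalg.inv(T@c["T_tool_cam"])
    cv2.imwrite(f"pics/{name}.png",c["frame"])
    np.savez(f"{name}.npz",camera_matrix=c["camera_matrix"],R=W[:3,:3],t=W[:3,3],frame=c["frame"])
    return s
E
python3 - <<'E'
from h import *
s=wcap("w1");print(s["clock"],s["position"],s["tcp_rot"],s["force"])
E
```

```text
2.275 [0.57959837 0.0559286  0.32929111] [-3.13993868e+00  1.19602836e-03  1.56436303e+00] [-0.95843243  0.12052597  0.24604883]
```

View pics/w1.png

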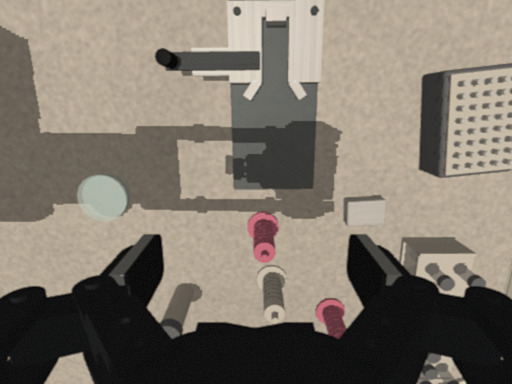

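```bash
python3 - <<'E'
import cv2
a=cv2.imread("pics/w1.png")
cv2.imwrite("pics/w1a.png",cv2.resize(a[0:200,150:340],None,fx=3,fy=3,interpolation=cv2.INTER_CUBIC))
cv2.imwrite("pics/w1b.png",cv2.resize(a[200:340,220:360],None,fx=4,fy=4,interpolation=cv2.INTER_CUBIC))
E
```

```text
(no output)
```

View pics/w1a.png

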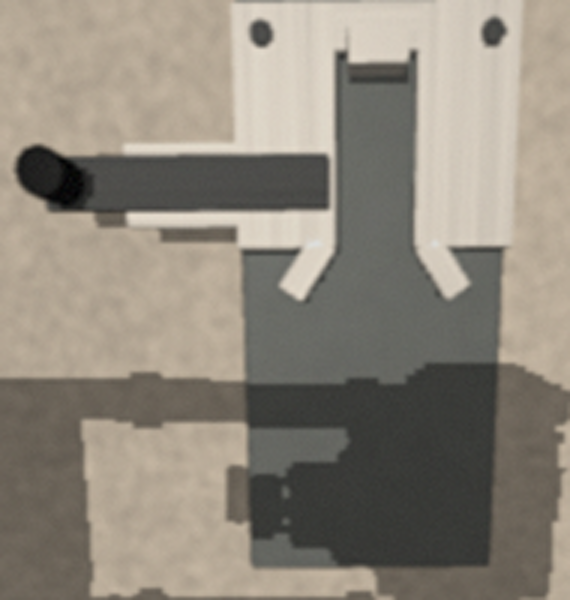

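View pics/w1b.png

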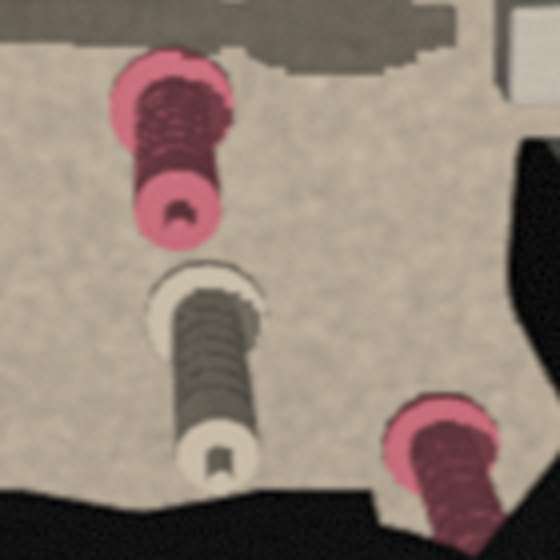

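```bash
python3 - <<'E'
from h import *
np.set_printoptions(precision=4,suppress=True)
c=load("w1.npz")
B=lambda x,y:(220+x/4,200+y/4);A=lambda x,y:(150+x/3,y/3)
print("tubetop",ray(c,B(218,456),.08),"flange",ray(c,B(206,321),.005),"noz",ray(c,B(219,462),.092))
print("pink",ray(c,B(178,210),.08),ray(c,B(172,105),.005))
for n,p,z in [("FL",A(252,566),.03),("FR",A(489,566),.03),("BL",A(243,250),.03),("BR",A(502,250),.03),
 ("slotLtop",A(336,80),.0435),("slotLbot",A(335,240),.0435),("slotRtop",A(416,80),.0405),("slotRbot",A(414,240),.0405),
 ("plateL",A(239,248),.0435),("plateR",A(510,246),.0435),("platefarL",A(231,0),.0435),("platefarR",A(523,0),.0435),("backrest",A(378,80),.0435),("backtop",A(378,63),.056),("backtopL",A(347,63),.056),("backtopR",A(410,63),.056),
 ("flareL",A(300,300),.0435),("flareR",A(448,300),.0435),("knob",A(44,170),.0825),("bar",A(328,155),.0525),("bar2",A(328,209),.0525)]: print(n,ray(c,p,z))
E
```

```text
tubetop [ 0.6019 -0.1253  0.08  ] flange [ 0.6021 -0.1261  0.005 ] noz [ 0.6014 -0.1181  0.092 ]
pink [ 0.5897 -0.043   0.08  ] [ 0.5899 -0.0419  0.005 ]
FL [0.5531 0.0191 0.03  ]
FR [0.6516 0.0184 0.03  ]
BL [0.5528 0.1438 0.03  ]
BR [0.6512 0.1431 0.03  ]
slotLtop [0.5879 0.1992 0.0435]
slotLbot [0.5875 0.1462 0.0435]
slotRtop [0.6162 0.1997 0.0405]
slotRbot [0.6167 0.1462 0.0405]
plateL [0.5524 0.1437 0.0435]
plateR [0.6515 0.1437 0.0435]
platefarL [0.552  0.2244 0.0435]
platefarR [0.6521 0.2236 0.0435]
backrest [0.6026 0.1991 0.0435]
backtop [0.6018 0.2016 0.056 ]
backtopL [0.5914 0.2017 0.056 ]
backtopR [0.6125 0.2015 0.056 ]
flareL [0.5745 0.1253 0.0435]
flareR [0.6294 0.1248 0.0435]
knob [0.4939 0.1654 0.0825]
bar [0.5849 0.1736 0.0525]
bar2 [0.5849 0.156  0.0525]
```

```bash
python3 - <<'E'
from h import *
from rig import ctrl
s=ctrl.get_state();print(s["position"],s["tcp_rot"],delta(s,[.602,-.1255,.22],np.pi/2))
E
```

```text
[0.57941946 0.055682   0.3295657 ] [-3.14042638e+00  9.99991550e-04  1.56375387e+00] (array([-0.0007,  0.0006, -0.0045]), array([-0.3618,  0.048 ,  0.2194]))
```

{"op": "apply_moves", "data": {"deltas": [[[0,0,-0.0045,-0.1,0.015,0.04,-1],[0,0,-0.0045,-0.2,0.03,0.1,-1],[0,0,-0.0045,-0.3,0.048,0.16,-1],[0,0,-0.0045,-0.362,0.048,0.22,-1],[0,0,-0.0045,-0.362,0.048,0.22,-1],[0,0,-0.0045,-0.362,0.048,0.22,-1]]]}}

```text
clock: 3.08
position: [0.6026, -0.1245, 0.2207]
tcp_rot: [3.141, -0.0, 1.571]
force: [0.1, 0.1, -0.3]
finger_gap: 0.0856
```

```bash
python3 - <<'E'
from h import *
s=wcap("w2");print(s["clock"],s["position"],s["tcp_rot"],s["force"],delta(s,[.602,-.1255,.118],np.pi/2))
E
```

```text
3.075 [ 0.60263017 -0.1244997   0.2207254 ] [ 3.14076105e+00 -1.76529789e-04  1.57081124e+00] [ 0.06482595  0.1229854  -0.33549332] (array([ 0.0005, -0.0001,  0.    ]), array([-0.002 , -0.0014,  0.2054]))
```

View pics/w2.png

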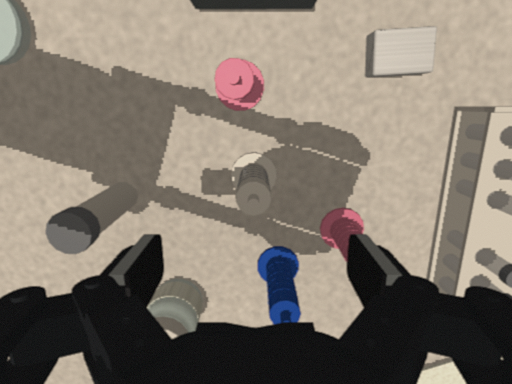

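{"op": "apply_moves", "data": {"deltas": [[[0,0,0,-0.002,-0.0014,0.07,-1],[0,0,0,-0.002,-0.0014,0.14,-1],[0,0,0,-0.002,-0.0014,0.205,-1],[0,0,0,-0.002,-0.0014,0.205,-1],[0,0,0,-0.002,-0.0014,0.205,-1]]], "grip_force": 20}}

```text
clock: 3.75
position: [0.6035, -0.1246, 0.1194]
tcp_rot: [3.138, 0.001, 1.574]
force: [0.4, 0.2, 0.9]
finger_gap: 0.0854
```

```bash
python3 - <<'E'
from h import *
s=wcap("w3");print(s["clock"],s["position"],s["tcp_rot"],s["force"],s["finger_gap"])
E
```

```text
3.75 [ 0.60347029 -0.12460033  0.11936128] [3.13839580e+00 1.05331544e-03 1.57355937e+00] [0.44154516 0.2424303  0.85880463] 0.08541946129685295
```

View pics/w3.png

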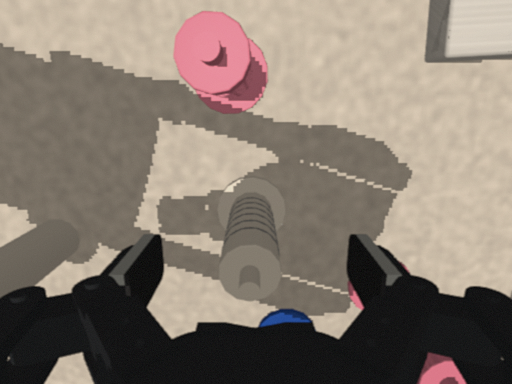

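```bash
python3 - <<'E'
from h import *
c=load("w3.npz");print(ray(c,(250,271),.08),ray(c,(250,277),.092))
c=load("w2.npz");print(ray(c,(254,201),.08))
E
```

```text
[ 0.6015899  -0.12317171  0.08      ] [ 0.60173099 -0.11848511  0.092     ]
[ 0.60218675 -0.12629969  0.08      ]
```

{"op": "apply_moves", "data": {"deltas": [[[0,0,0,0,-0.001,0,-0.5],[0,0,0,0,-0.001,0,0],[0,0,0,0,-0.001,0,0.3],[0,0,0,0,-0.001,0,0.6],[0,0,0,0,-0.001,0,1],[0,0,0,0,-0.001,0,1],[0,0,0,0,-0.001,0,1],[0,0,0,0,-0.001,0,1]]], "grip_force": 25}}

```text
clock: 4.8
position: [0.6019, -0.125, 0.1177]
tcp_rot: [3.141, 0.0, 1.573]
force: [-0.8, -0.5, 5.6]
finger_gap: 0.0252
```

```bash
python3 - <<'E'
from h import *
s=wcap("w4");print(s["clock"],s["position"],s["tcp_rot"],s["force"],s["finger_gap"])
E
```

```text
4.8 [ 0.6018538  -0.12500551  0.11767728] [3.14134369e+00 2.87750602e-04 1.57264402e+00] [-0.77242293 -0.4815436   5.57292859] 0.025201338544539098
```

View pics/w4.png

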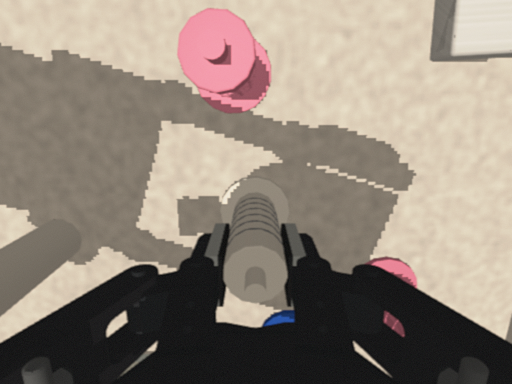

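{"op": "apply_moves", "data": {"deltas": [[[0,0,0,0,0,-0.03,1],[0,0,0,0,0,-0.09,1],[0,0,0,0,0,-0.16,1],[0,0,0,0,0,-0.22,1],[0,0,0,0.05,0,-0.24,1],[0,0,0,0.12,0,-0.24,1],[0,0,0,0.2,0,-0.24,1],[0,0,0,0.28,0,-0.24,1],[0,0,0,0.34,0,-0.24,1],[0,0,0,0.358,0,-0.24,1]]]}}

```text
clock: 6.1
position: [0.6013, 0.0557, 0.2376]
tcp_rot: [3.142, -0.0, 1.575]
force: [0.3, -0.7, -0.4]
finger_gap: 0.0252
```

{"op": "apply_moves", "data": {"deltas": [[[0,0,0,0,0,0,1],[0,0,0,0,0,0,1]]]}}

```text
clock: 6.35
position: [0.6016, 0.053, 0.2374]
tcp_rot: [3.142, 0.001, 1.572]
force: [0.3, -0.5, -0.5]
finger_gap: 0.0249
```

```bash
python3 - <<'E'
from h import *
s=wcap("w5");print(s["clock"],s["position"],s["tcp_rot"],s["force"],s["finger_gap"],delta(s,[.602,.0537,.152],np.pi/2))
E
```

```text
6.35 [0.60157996 0.05297861 0.23739663] [3.14157992e+00 8.10797072e-04 1.57178767e+00] [ 0.3398289  -0.50301883 -0.51437979] 0.024926679750646365 (array([0.    , 0.0005, 0.0006]), array([0.0016, 0.0008, 0.1708]))
```

View pics/w5.png

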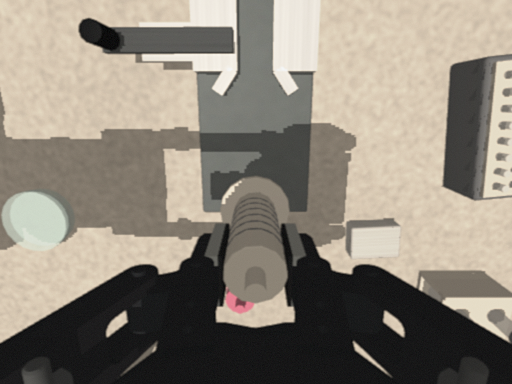

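```bash
python3 - <<'E'
from h import *
import cv2
c=load("w5.npz");f=c["frame"]
g=cv2.cvtColor(f,cv2.COLOR_BGR2GRAY)
for v in [5,12,20,60]:
    r=g[v].astype(int);d=np.diff(r);print(v,[(i,int(d[i])) for i in range(180,330) if abs(d[i])>25])
for v in (150,195):
    r=g[v-2:v+3].mean(0);d=np.diff(r);print(v,[(i,int(d[i])) for i in range(180,330) if abs(d[i])>15])
for v in (5,60): print(ray(c,(238,v),.0435),ray(c,(273.5,v),.0375),ray(c,(273.5,v),.0435))
cv2.imwrite("pics/w5a.png",cv2.resize(f[0:110,180:330],None,fx=5,fy=5,interpolation=cv2.INTER_CUBIC))
cv2.imwrite("pics/w5b.png",cv2.resize(f[160:320,170:340],None,fx=3.6,fy=3.6,interpolation=cv2.INTER_CUBIC))
E
```

```text
5 [(235, -65), (236, -73), (238, 31), (272, 38), (273, 62)]
12 [(235, -64), (236, -78), (238, 33), (272, 46), (273, 55)]
20 [(235, -55), (236, -87), (238, 33), (272, 49), (273, 53)]
60 [(235, -27), (236, -74), (237, -59), (239, 31), (271, 36), (272, 65)]
150 [(188, 17), (199, -47), (200, -52), (309, 28)]
195 [(201, -39), (202, -39), (210, -22), (211, -16), (221, 18), (222, 41), (223, 44), (224, 31), (225, 17), (227, -24), (228, -23), (230, -18), (231, -17), (284, -16), (285, -20), (307, 27)]
[0.58879378 0.1914511  0.0435    ] [0.61631336 0.19311067 0.0375    ] [0.61598118 0.19146013 0.0435    ]
[0.5882259  0.15223541 0.0435    ] [0.61695718 0.15299827 0.0375    ] [0.61661068 0.15223979 0.0435    ]
```

View pics/w5a.png

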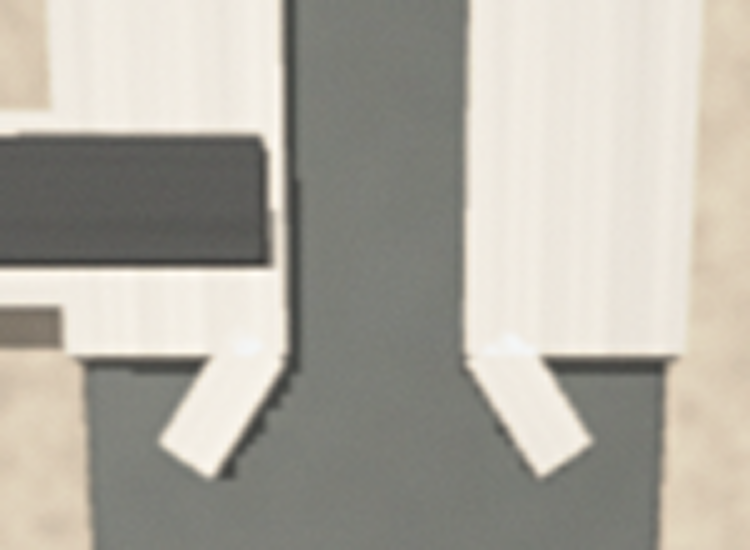

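View pics/w5b.png

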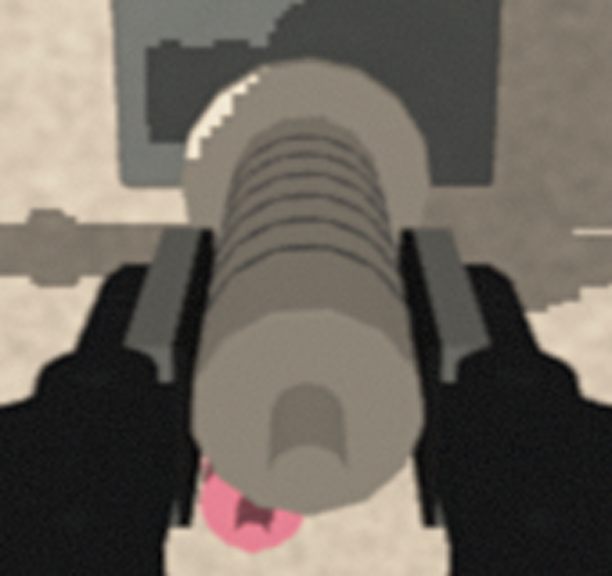

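Wrist view: the barrel top is centred at col 256, the flange at 255 and the slot at 254.8, so alignment is within 0.3 mm. I'll lower onto the ledge now.

{"op": "apply_moves", "data": {"deltas": [[[0,0,0,0.0015,-0.0005,0.05,1],[0,0,0,0.0015,-0.0005,0.1,1],[0,0,0,0.0015,-0.0005,0.15,1],[0,0,0,0.0015,-0.0005,0.17,1],[0,0,0,0.0015,-0.0005,0.172,1],[0,0,0,0.0015,-0.0005,0.172,1],[0,0,0,0.0015,-0.0005,0.172,1]]]}}

```text
clock: 7.28
position: [0.6018, 0.0548, 0.1524]
tcp_rot: [3.14, 0.0, 1.573]
force: [0.5, -0.8, -1.0]
finger_gap: 0.0252
```

{"op": "apply_moves", "data": {"deltas": [[[0,0,0,0,0,0.002,1],[0,0,0,0,0,0.003,1],[0,0,0,0,0,0.003,1]]]}}

```text
clock: 7.65
position: [0.6012, 0.0549, 0.1499]
tcp_rot: [-3.142, 0.0, 1.573]
force: [0.5, -1.2, -0.7]
finger_gap: 0.0252
```

```bash
python3 - <<'E'
from h import *
s=wcap("w6");print(s["clock"],s["position"],s["tcp_rot"],s["force"],s["finger_gap"])
from rig import ctrl
import cv2
c=ctrl.capture("side");f=c["frame"];X=proj(c,[.6,.09,.05]).astype(int);print(X)
cv2.imwrite("pics/s6.png",cv2.convertScaleAbs(cv2.resize(f[X[1]-80:X[1]+80,X[0]-80:X[0]+80],None,fx=3.7,fy=3.7,interpolation=cv2.INTER_CUBIC),alpha=1.8))
E
```

```text
7.65 [0.60116632 0.05486371 0.14989195] [-3.14153993e+00  9.74552621e-05  1.57270830e+00] [ 0.52960216 -1.15532646 -0.69835405] 0.02517153667657703
[239 175]
```

View pics/s6.png

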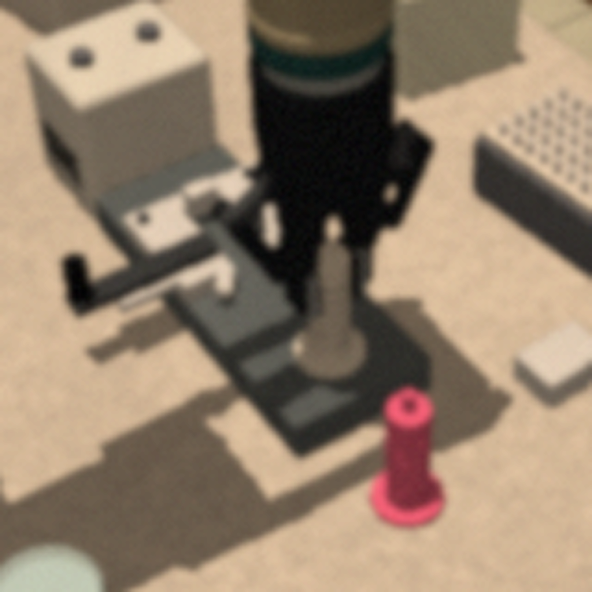

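View pics/w6.png

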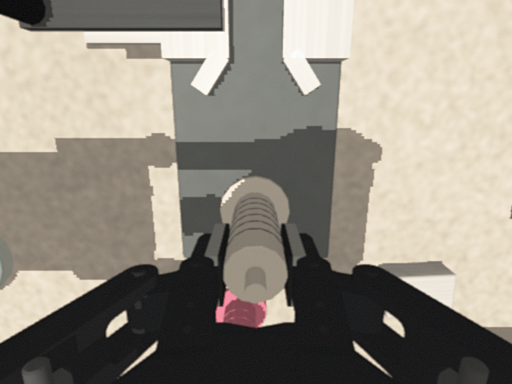

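{"op": "apply_moves", "data": {"deltas": [[[0,0,0,0,0,0.002,1],[0,0,0,0,0,0.002,1]]]}}

```text
clock: 8.0
position: [0.6012, 0.0548, 0.1487]
tcp_rot: [-3.141, 0.0, 1.573]
force: [0.3, 0.1, -0.3]
finger_gap: 0.0257
```

{"op": "apply_moves", "data": {"deltas": [[[0,0,0,0,0,0.001,1],[0,0,0,0,0,0.001,1]]]}}

```text
clock: 8.25
position: [0.6012, 0.0548, 0.1483]
tcp_rot: [-3.141, 0.0, 1.573]
force: [-0.1, -0.0, -0.6]
finger_gap: 0.0255
```

{"op": "apply_moves", "data": {"deltas": [[[0,0,0,0,0,0.001,1],[0,0,0,0,0,0.001,1]]]}}

```text
clock: 8.5
position: [0.6012, 0.0548, 0.1478]
tcp_rot: [-3.142, 0.0, 1.573]
force: [-0.1, -0.0, -0.7]
finger_gap: 0.0254
```

{"op": "apply_moves", "data": {"deltas": [[[0,0,0,0,0,0.001,1],[0,0,0,0,0,0.001,1]]]}}

```text
clock: 8.75
position: [0.6012, 0.0548, 0.1477]
tcp_rot: [3.141, 0.0, 1.573]
force: [-0.2, -0.2, 2.6]
finger_gap: 0.0255
```

{"op": "apply_moves", "data": {"deltas": [[[0,0,0,0,0,0.001,1],[0,0,0,0,0,0.001,1]]]}}

```text
clock: 9.0
position: [0.6012, 0.0548, 0.1477]
tcp_rot: [3.141, 0.0, 1.573]
force: [-2.4, 0.4, 5.5]
finger_gap: 0.0255
```

{"op": "apply_moves", "data": {"deltas": [[[0,0,0,0,0,0.001,1],[0,0,0,0,0,0.001,1]]]}}

```text
clock: 9.25
position: [0.6012, 0.0548, 0.1477]
tcp_rot: [3.141, 0.0, 1.573]
force: [-3.2, 0.5, 7.8]
finger_gap: 0.0253
```

{"op": "apply_moves", "data": {"deltas": [[[0,0,0,0,0,-0.0024,1],[0,0,0,0.02,0,-0.0024,1],[0,0,0,0.04,0,-0.0024,1],[0,0,0,0.04,0,-0.0024,1]]]}}

```text
clock: 9.75
position: [0.6015, 0.0762, 0.1476]
tcp_rot: [3.141, -0.001, 1.573]
force: [0.4, 1.2, 1.5]
finger_gap: 0.0254
```

```bash
python3 - <<'E'
from h import *
import cv2
s=wcap("w7");print(s["clock"],s["position"],s["tcp_rot"],s["force"],s["finger_gap"])
c=load("w7.npz");f=c["frame"];g=cv2.cvtColor(f,cv2.COLOR_BGR2GRAY)
for v in [5,15,25,35]:
    d=np.diff(g[v].astype(int));print(v,[(i,int(d[i])) for i in range(200,310) if abs(d[i])>22])
cv2.imwrite("pics/w7b.png",cv2.resize(f[160:320,170:340],None,fx=4,fy=4,interpolation=cv2.INTER_CUBIC))
E
```

```text
9.75 [0.60151769 0.07621586 0.14761001] [ 3.14067155e+00 -1.10335317e-03  1.57343070e+00] [0.4209056  1.20389397 1.47310775] 0.025389981318581993
5 [(225, -37), (226, -83), (227, -46), (231, 28), (282, 60), (283, 59)]
15 [(226, -82), (227, -58), (231, 30), (282, 71), (283, 37)]
25 [(226, -76), (227, -62), (231, 31), (282, 84)]
35 [(219, 31), (220, 48), (226, -63), (227, -75), (228, -28), (231, 31), (281, 37), (282, 70)]
```

View pics/w7b.png

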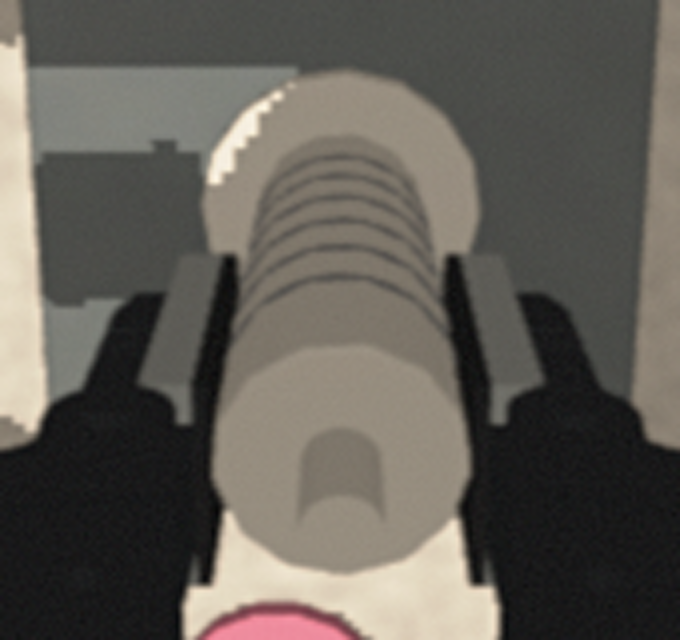

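View pics/w7.png

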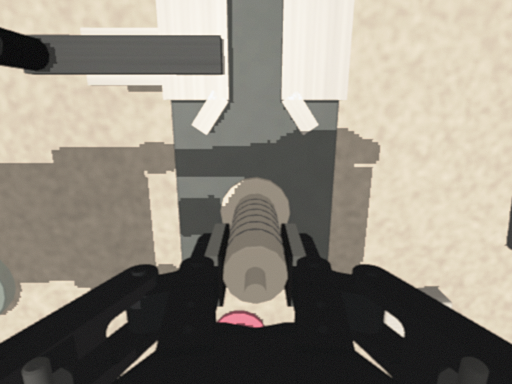

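{"op": "apply_moves", "data": {"deltas": [[[0,0,0,0.01,0,-0.001,1],[0,0,0,0.03,0,-0.001,1],[0,0,0,0.05,0,-0.001,1],[0,0,0,0.07,0,-0.001,1],[0,0,0,0.084,0,-0.001,1],[0,0,0,0.084,0,-0.001,1]]]}}

```text
clock: 10.55
position: [0.601, 0.1175, 0.1479]
tcp_rot: [-3.141, 0.0, 1.574]
force: [-0.4, 0.1, -0.6]
finger_gap: 0.0251
```

{"op": "apply_moves", "data": {"deltas": [[[0,0,0,0.006,0,0,1],[0,0,0,0.012,0,0,1],[0,0,0,0.018,0,0,1],[0,0,0,0.018,0,0,1]]]}}

```text
clock: 11.05
position: [0.6011, 0.1259, 0.1481]
tcp_rot: [3.141, 0.0, 1.573]
force: [-0.6, -0.4, -0.5]
finger_gap: 0.0248
```

```bash
python3 - <<'E'
from h import *
import cv2
s=wcap("w8");print(s["clock"],s["position"],s["tcp_rot"],s["force"],s["finger_gap"])
f=load("w8.npz")["frame"]
cv2.imwrite("pics/w8b.png",cv2.resize(f[60:310,160:350],None,fx=2.4,fy=2.4,interpolation=cv2.INTER_CUBIC))
E
```

```text
11.05 [0.60111299 0.12594719 0.14809944] [3.14149209e+00 6.75705962e-05 1.57277723e+00] [-0.60418914 -0.38676848 -0.49469979] 0.024818038177678484
```

View pics/w8b.png

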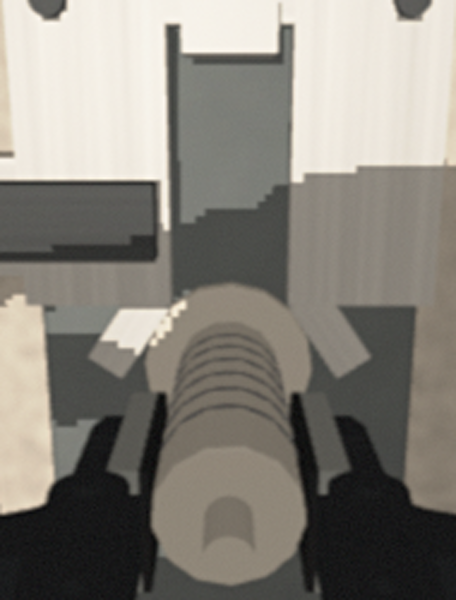

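Barrel and slot are centred to within half a pixel and the force is near zero. I'll slide it in gently.

{"op": "apply_moves", "data": {"deltas": [[[0,0,0,0.005,0,0,1],[0,0,0,0.01,0,0,1],[0,0,0,0.015,0,0,1],[0,0,0,0.02,0,0,1]]]}}

```text
clock: 11.6
position: [0.6011, 0.136, 0.148]
tcp_rot: [-3.142, 0.0, 1.573]
force: [0.5, -0.3, -0.5]
finger_gap: 0.0257
```

{"op": "apply_moves", "data": {"deltas": [[[0,0,0,0.006,0,0,1],[0,0,0,0.012,0,0,1],[0,0,0,0.018,0,0,1],[0,0,0,0.024,0,0,1]]]}}

```text
clock: 12.1
position: [0.6011, 0.148, 0.1481]
tcp_rot: [3.142, 0.0, 1.573]
force: [-1.3, -0.6, -1.7]
finger_gap: 0.0253
```

{"op": "apply_moves", "data": {"deltas": [[[0,0,0,0.006,0,0,1],[0,0,0,0.012,0,0,1],[0,0,0,0.018,0,0,1],[0,0,0,0.024,0,0,1]]]}}

```text
clock: 12.6
position: [0.6011, 0.16, 0.1481]
tcp_rot: [3.141, 0.0, 1.573]
force: [-0.9, -0.5, 0.5]
finger_gap: 0.0251
```

{"op": "apply_moves", "data": {"deltas": [[[0,0,0,0.005,0,0,1],[0,0,0,0.01,0,0,1],[0,0,0,0.015,0,0,1],[0,0,0,0.02,0,0,1]]]}}

```text
clock: 13.1
position: [0.601, 0.17, 0.1481]
tcp_rot: [-3.142, 0.0, 1.573]
force: [0.2, -0.1, -0.8]
finger_gap: 0.0256
```

{"op": "apply_moves", "data": {"deltas": [[[0,0,0,0.002,0,0,1],[0,0,0,0.004,0,0,1],[0,0,0,0.006,0,0,1],[0,0,0,0.008,0,0,1]]]}}

```text
clock: 13.6
position: [0.601, 0.1738, 0.1481]
tcp_rot: [3.142, 0.0, 1.573]
force: [0.5, -0.1, -0.6]
finger_gap: 0.0255
```

```bash
python3 - <<'E'
from h import *
import cv2
s=wcap("w9");print(s["clock"],s["position"],s["tcp_rot"],s["force"],s["finger_gap"])
f=load("w9.npz")["frame"]
cv2.imwrite("pics/w9b.png",cv2.resize(f[60:310,130:380],None,fx=2.4,fy=2.4,interpolation=cv2.INTER_CUBIC))
E
```

```text
13.6 [0.60101499 0.17382661 0.14806529] [3.14158387e+00 9.06192659e-05 1.57255966e+00] [ 0.46779461 -0.05498336 -0.64295177] 0.025494988004578452
```

View pics/w9b.png

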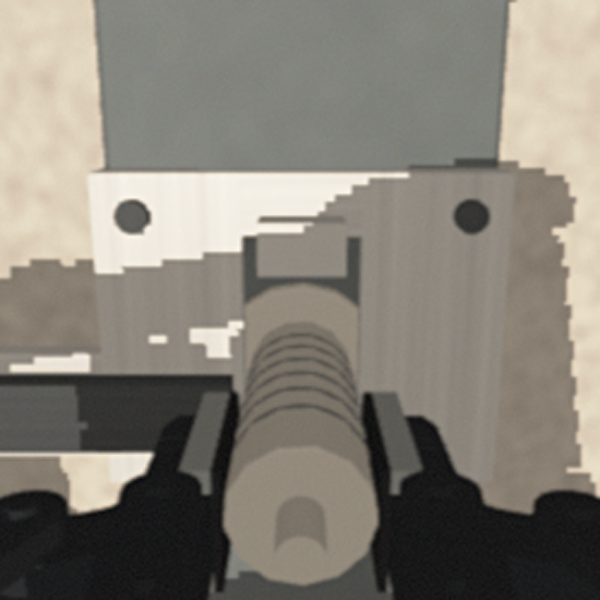

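{"op": "apply_moves", "data": {"deltas": [[[0,0,0,0.003,0,0,1],[0,0,0,0.006,0,0,1],[0,0,0,0.009,0,0,1],[0,0,0,0.012,0,0,1]]]}}

```text
clock: 14.15
position: [0.601, 0.1799, 0.1481]
tcp_rot: [3.142, 0.0, 1.573]
force: [0.4, 0.4, -0.2]
finger_gap: 0.0253
```

{"op": "apply_moves", "data": {"deltas": [[[0,0,0,0.002,0,0,1],[0,0,0,0.004,0,0,1],[0,0,0,0.006,0,0,1]]]}}

```text
clock: 14.52
position: [0.601, 0.1829, 0.1481]
tcp_rot: [3.142, 0.0, 1.573]
force: [-0.2, -0.8, 0.4]
finger_gap: 0.0252
```

{"op": "apply_moves", "data": {"deltas": [[[0,0,0,0.002,0,0,1],[0,0,0,0.002,0,0,1]]]}}

```text
clock: 14.78
position: [0.601, 0.1839, 0.1481]
tcp_rot: [-3.142, 0.0, 1.573]
force: [-0.1, -0.1, -0.9]
finger_gap: 0.0255
```

{"op": "apply_moves", "data": {"deltas": [[[0,0,0,0.002,0,0,1],[0,0,0,0.002,0,0,1]]]}}

```text
clock: 15.02
position: [0.601, 0.1849, 0.1481]
tcp_rot: [3.142, 0.0, 1.573]
force: [-1.3, -0.6, -0.7]
finger_gap: 0.0251
```

{"op": "apply_moves", "data": {"deltas": [[[0,0,0,0.002,0,0,1],[0,0,0,0.002,0,0,1]]]}}

```text
clock: 15.28
position: [0.601, 0.1859, 0.1481]
tcp_rot: [3.142, 0.0, 1.573]
force: [-0.5, -1.5, -1.3]
finger_gap: 0.025
```

{"op": "apply_moves", "data": {"deltas": [[[0,0,0,0.002,0,0,1],[0,0,0,0.002,0,0,1]]]}}

```text
clock: 15.52
position: [0.601, 0.1869, 0.148]
tcp_rot: [-3.142, 0.0, 1.573]
force: [-0.1, 0.1, -0.4]
finger_gap: 0.0253
```

{"op": "apply_moves", "data": {"deltas": [[[0,0,0,0.001,0,0,1],[0,0,0,0.001,0,0,1]]]}}

```text
clock: 15.78
position: [0.601, 0.1873, 0.1481]
tcp_rot: [3.142, 0.0, 1.573]
force: [-0.5, 0.0, -0.5]
finger_gap: 0.0252
```

{"op": "apply_moves", "data": {"deltas": [[[0,0,0,0.001,0,0,1],[0,0,0,0.001,0,0,1]]]}}

```text
clock: 16.02
position: [0.601, 0.1878, 0.1481]
tcp_rot: [3.142, 0.0, 1.573]
force: [0.1, -0.1, -1.3]
finger_gap: 0.0251
```

{"op": "apply_moves", "data": {"deltas": [[[0,0,0,0.001,0,0,1],[0,0,0,0.001,0,0,1]]]}}

```text
clock: 16.27
position: [0.601, 0.1884, 0.148]
tcp_rot: [-3.142, 0.0, 1.573]
force: [-0.2, -0.5, -1.2]
finger_gap: 0.0255
```

{"op": "apply_moves", "data": {"deltas": [[[0,0,0,0.001,0,0,1],[0,0,0,0.001,0,0,1]]]}}

```text
clock: 16.52
position: [0.601, 0.1888, 0.1481]
tcp_rot: [-3.142, 0.0, 1.573]
force: [-0.1, 0.2, -0.6]
finger_gap: 0.0252
```

{"op": "apply_moves", "data": {"deltas": [[[0,0,0,0.001,0,0,1],[0,0,0,0.001,0,0,1]]]}}

```text
clock: 16.77
position: [0.601, 0.1894, 0.1481]
tcp_rot: [3.142, 0.0, 1.573]
force: [-0.3, -0.1, -0.3]
finger_gap: 0.0253
```

```bash
python3 - <<'E'
from h import *
import cv2
s=wcap("w10");print(s["clock"],s["position"],s["tcp_rot"],s["force"],s["finger_gap"])
f=load("w10.npz")["frame"]
cv2.imwrite("pics/w10b.png",cv2.resize(f[90:310,150:360],None,fx=2.7,fy=2.7,interpolation=cv2.INTER_CUBIC))
E
```

```text
16.775 [0.60099791 0.18935976 0.14805245] [3.14155523e+00 6.60681612e-05 1.57264722e+00] [-0.31472826 -0.126379   -0.27579566] 0.025322841751206738
```

View pics/w10b.png

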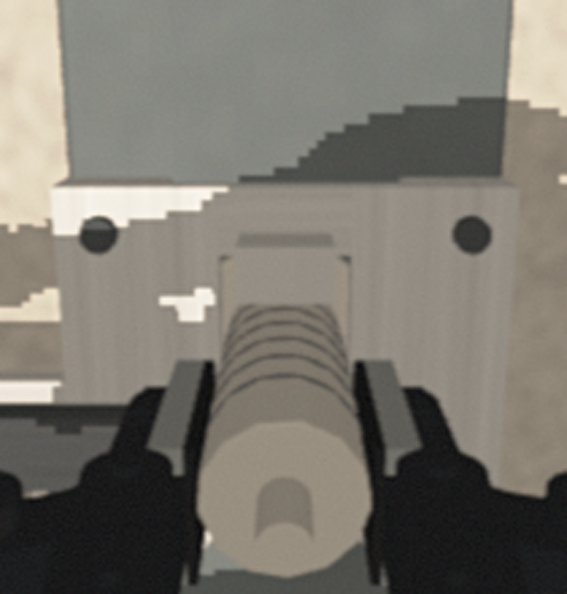

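Almost touching: the backrest edge meets the tube in view. I'll continue in fine steps.

{"op": "apply_moves", "data": {"deltas": [[[0,0,0,0.001,0,0,1],[0,0,0,0.001,0,0,1]]]}}

```text
clock: 17.08
position: [0.601, 0.1897, 0.1481]
tcp_rot: [-3.142, 0.0, 1.573]
force: [0.1, -0.2, -0.3]
finger_gap: 0.0253
```

{"op": "apply_moves", "data": {"deltas": [[[0,0,0,0.001,0,0,1],[0,0,0,0.001,0,0,1]]]}}

```text
clock: 17.32
position: [0.601, 0.1899, 0.1481]
tcp_rot: [-3.142, 0.001, 1.573]
force: [-0.6, -1.9, -0.0]
finger_gap: 0.0253
```

{"op": "apply_moves", "data": {"deltas": [[[0,0,0,0.001,0,0,1],[0,0,0,0.001,0,0,1]]]}}

```text
clock: 17.58
position: [0.601, 0.1902, 0.1481]
tcp_rot: [-3.142, 0.001, 1.573]
force: [-0.1, -3.4, 0.4]
finger_gap: 0.0253
```

{"op": "apply_moves", "data": {"deltas": [[[0,0,0,0.001,0,0,1],[0,0,0,0.001,0,0,1]]]}}

```text
clock: 17.82
position: [0.601, 0.1904, 0.1481]
tcp_rot: [-3.141, 0.002, 1.573]
force: [0.1, -6.0, 0.7]
finger_gap: 0.0255
```

{"op": "apply_moves", "data": {"deltas": [[[0,0,0,-0.001,0,0,1],[0,0,0,-0.001,0,0.0006,1],[0,0,0,-0.001,0,0.0009,1],[0,0,0,-0.001,0,0.0009,1]]]}}

```text
clock: 18.32
position: [0.601, 0.1903, 0.1479]
tcp_rot: [3.141, 0.001, 1.573]
force: [-1.2, -5.0, 3.0]
finger_gap: 0.0251
```

Home is felt (about 5 N against the backrest) and the foot is down on the base (3 N). I'll release and rise.

{"op": "apply_moves", "data": {"deltas": [[[0,0,0,0,0,0,0.35],[0,0,0,0,0,0,0.2],[0,0,0,0,0,0,0.0],[0,0,0,0,0,0,-0.2],[0,0,0,0,0,0,-0.4],[0,0,0,0,0,0,-0.4]]]}}

```text
clock: 19.08
position: [0.601, 0.1908, 0.1476]
tcp_rot: [-3.142, -0.0, 1.573]
force: [-0.4, 0.8, 0.0]
finger_gap: 0.0599
```

```bash
python3 - <<'E'
from h import *
import cv2
s=wcap("w11");print(s["clock"],s["position"],s["tcp_rot"],s["force"],s["finger_gap"])
f=load("w11.npz")["frame"]
cv2.imwrite("pics/w11b.png",cv2.resize(f[90:310,150:360],None,fx=2.7,fy=2.7,interpolation=cv2.INTER_CUBIC))
E
```

```text
19.075 [0.60096658 0.19084871 0.14756347] [-3.14151728e+00 -1.21573269e-05  1.57258454e+00] [-0.41668743  0.80425048  0.01723751] 0.05988118287209086
```

View pics/w11b.png

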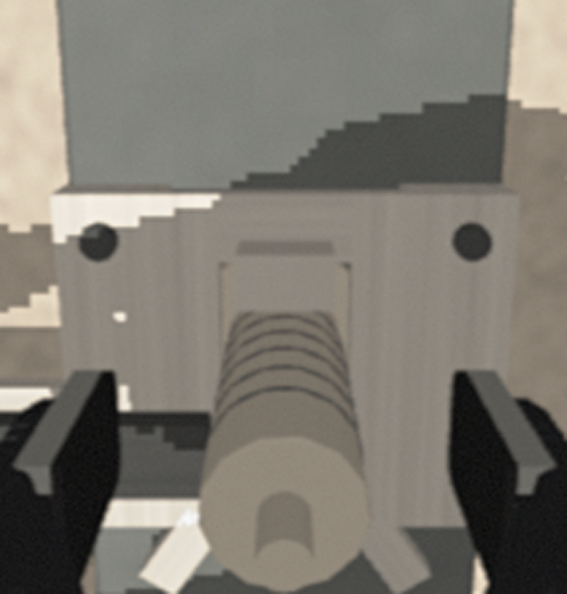

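{"op": "apply_moves", "data": {"deltas": [[[0,0,0,0,0,-0.03,-0.4],[0,0,0,0,0,-0.09,-0.4],[0,0,0,0,0,-0.15,-0.4],[0,0,0,0,0,-0.17,0],[0,0,0,-0.02,-0.1,-0.17,0.4],[0,0,0,-0.054,-0.2,-0.17,1],[0,0,0,-0.054,-0.3,-0.17,1],[0,0,0,-0.054,-0.322,-0.17,1],[0,0,0,-0.054,-0.322,-0.17,1],[0,0,0,-0.054,-0.322,-0.17,1]]]}}

```text
clock: 20.38
position: [0.4417, 0.1637, 0.2328]
tcp_rot: [3.14, -0.0, 1.573]
force: [0.8, -0.5, 0.0]
finger_gap: -0.0
```

```bash
python3 - <<'E'
from h import *
import cv2
s=wcap("w12");print(s["clock"],s["position"],s["tcp_rot"],s["force"],s["finger_gap"])
from rig import ctrl
c=ctrl.capture("scene");np.savez("scene12.npz",**c)
cv2.imwrite("pics/s12.png",cv2.resize(c["frame"][190:350,200:400],None,fx=3.5,fy=3.5,interpolation=cv2.INTER_CUBIC))
E
```

```text
20.375 [0.44173083 0.16372431 0.23284391] [ 3.13970749e+00 -1.40065133e-04  1.57254612e+00] [ 0.75227142 -0.52251241  0.0107381 ] -9.906766515132792e-06
```

View pics/w12.png

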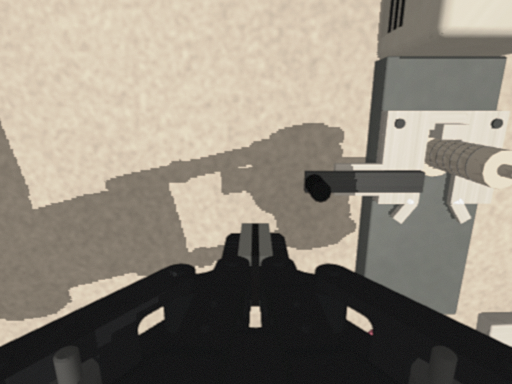

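View pics/s12.png

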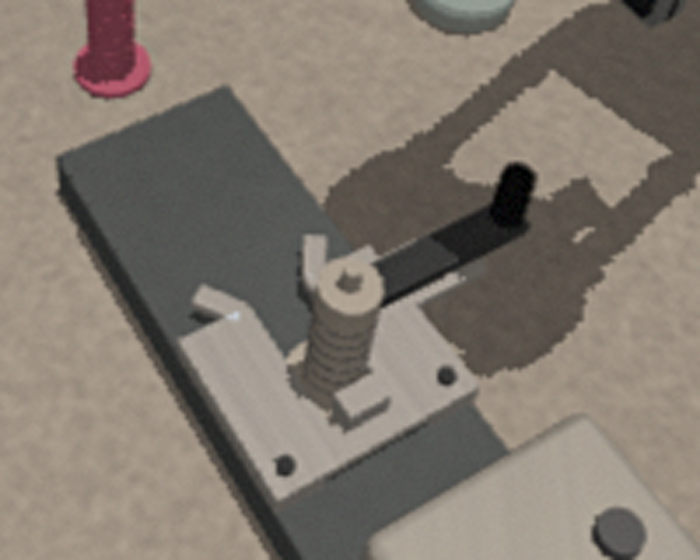

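```bash
python3 - <<'E'
from h import *
c=load("w12.npz");print(ray(c,(319,190),.0825));print(ray(c,(313,178),.0525),ray(c,(305,172),.0525),ray(c,(305,190),.0525))
c=load("scene12.npz");print("noz",ray(c,(200+350/3.5,190+276/3.5),.122),"knob",ray(c,(200+520/3.5,190+170/3.5),.0825))
E
```

```text
[0.48990758 0.16742498 0.0825    ]
[0.4909051  0.16941282 0.0525    ] [0.48397126 0.17455476 0.0525    ] [0.48465374 0.15896349 0.0525    ]
noz [0.60341137 0.19325093 0.122     ] knob [0.48815865 0.16558427 0.0825    ]
```

{"op": "apply_moves", "data": {"deltas": [[[0,0,0,0.005,0,0.06,1],[0,0,0,0.005,0,0.13,1],[0,0,0,0.005,0,0.19,1],[0,0,0,0.005,0,0.196,1],[0,0,0,0.005,0,0.196,1]]]}}

```text
clock: 21.1
position: [0.441, 0.1661, 0.135]
tcp_rot: [3.141, -0.0, 1.572]
force: [0.5, -0.2, 0.5]
finger_gap: -0.0
```

{"op": "apply_moves", "data": {"deltas": [[[0,0,0,0,0.01,0,1],[0,0,0,0,0.02,0,1],[0,0,0,0,0.03,0,1],[0,0,0,0,0.03,0,1]]]}}

```text
clock: 21.6
position: [0.4558, 0.1661, 0.1349]
tcp_rot: [3.14, -0.0, 1.572]
force: [-0.3, -0.1, -0.1]
finger_gap: 0.0003
```

```bash
python3 - <<'E'
from h import *
import cv2
s=wcap("w13");print(s["clock"],s["position"],s["tcp_rot"],s["force"],s["finger_gap"])
E
```

```text
21.6 [0.45577397 0.16608192 0.13492495] [ 3.14048487e+00 -8.81789767e-05  1.57246600e+00] [-0.28816428 -0.13232982 -0.14595292] 0.00034077577823409704
```

View pics/w13.png

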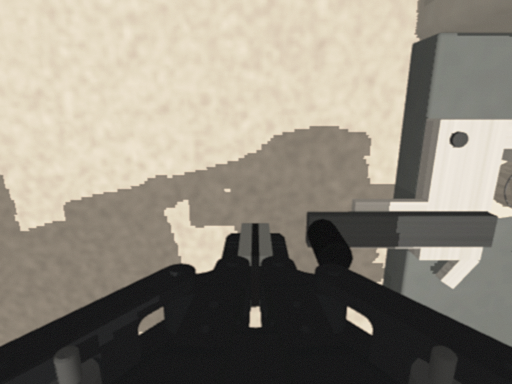

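{"op": "apply_moves", "data": {"deltas": [[[0,0,0,0,0.006,0,1],[0,0,0,0,0.012,0,1],[0,0,0,0,0.018,0,1],[0,0,0,0,0.024,0,1]]]}}

```text
clock: 22.15
position: [0.4673, 0.1661, 0.1346]
tcp_rot: [3.142, 0.0, 1.573]
force: [0.0, 0.2, 0.3]
finger_gap: 0.0002
```

{"op": "apply_moves", "data": {"deltas": [[[0,0,0,0,0.005,0,1],[0,0,0,0,0.01,0,1],[0,0,0,0,0.015,0,1],[0,0,0,0,0.02,0,1]]]}}

```text
clock: 22.65
position: [0.4767, 0.166, 0.1345]
tcp_rot: [-3.141, 0.0, 1.573]
force: [-2.1, 0.3, 1.4]
finger_gap: 0.0002
```

{"op": "apply_moves", "data": {"deltas": [[[0,0,0,0,0.006,0,1],[0,0,0,0,0.012,0,1],[0,0,0,0,0.018,0,1],[0,0,0,0,0.024,0,1]]]}}

```text
clock: 23.15
position: [0.4892, 0.1661, 0.1345]
tcp_rot: [-3.141, 0.0, 1.573]
force: [-2.3, -0.8, 0.3]
finger_gap: 0.0004
```

{"op": "apply_moves", "data": {"deltas": [[[0,0,0,0,0.005,0,1],[0,0,0,0,0.01,0,1],[0,0,0,0,0.015,0,1]]]}}

```text
clock: 23.52
position: [0.4966, 0.1661, 0.1346]
tcp_rot: [-3.142, 0.0, 1.573]
force: [-1.6, -0.6, 0.1]
finger_gap: -0.0001
```

```bash
python3 - <<'E'
from h import *
import cv2
s=wcap("w14");print(s["clock"],s["position"],s["tcp_rot"],s["force"],s["finger_gap"])
E
```

```text
23.525 [0.49662666 0.16611063 0.13458289] [-3.14151178e+00  1.35998227e-04  1.57262131e+00] [-1.62475189 -0.57714142  0.08096008] -0.00010901991261669628
```

View pics/w14.png

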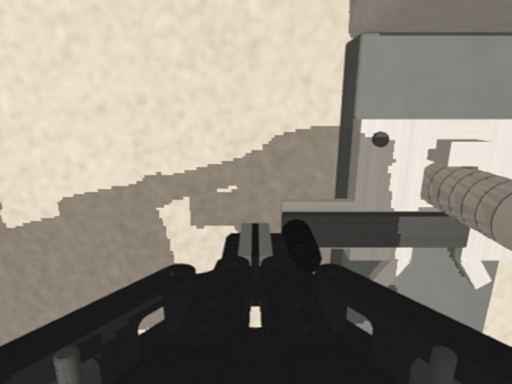

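Pushing steadily at about 2 N with no blockage in front of the barrel. I'll continue to the stop.

{"op": "apply_moves", "data": {"deltas": [[[0,0,0,0,0.004,0,1],[0,0,0,0,0.008,0,1],[0,0,0,0,0.01,0,1],[0,0,0,0,0.01,0,1]]]}}

```text
clock: 24.08
position: [0.5017, 0.1661, 0.1346]
tcp_rot: [3.141, 0.0, 1.573]
force: [-1.5, -0.4, -1.2]
finger_gap: 0.0001
```

{"op": "apply_moves", "data": {"deltas": [[[0,0,0,0,0.002,0,1],[0,0,0,0,0.004,0,1]]]}}

```text
clock: 24.32
position: [0.5034, 0.1661, 0.1346]
tcp_rot: [-3.141, 0.0, 1.573]
force: [-1.5, 0.8, 0.5]
finger_gap: -0.0002
```

{"op": "apply_moves", "data": {"deltas": [[[0,0,0,0,0.002,0,1],[0,0,0,0,0.004,0,1]]]}}

```text
clock: 24.58
position: [0.5056, 0.1661, 0.1346]
tcp_rot: [-3.142, 0.0, 1.573]
force: [-1.4, -0.7, 0.7]
finger_gap: 0.0003
```

{"op": "apply_moves", "data": {"deltas": [[[0,0,0,0,0.002,0,1],[0,0,0,0,0.003,0,1]]]}}

```text
clock: 24.82
position: [0.506, 0.1661, 0.1345]
tcp_rot: [-3.139, 0.0, 1.573]
force: [-6.3, 0.6, 2.4]
finger_gap: -0.0
```

{"op": "apply_moves", "data": {"deltas": [[[0,0,0,0,0.002,0,1],[0,0,0,0,0.003,0,1]]]}}

```text
clock: 25.08
position: [0.5062, 0.1661, 0.1344]
tcp_rot: [-3.136, 0.0, 1.573]
force: [-8.3, 0.5, 4.7]
finger_gap: -0.0003
```

{"op": "apply_moves", "data": {"deltas": [[[0,0,0,0,0.002,0,1],[0,0,0,0,0.002,0,1]]]}}

```text
clock: 25.32
position: [0.5064, 0.1661, 0.1344]
tcp_rot: [-3.135, 0.001, 1.572]
force: [-8.6, -0.1, 6.0]
finger_gap: -0.0001
```

{"op": "apply_moves", "data": {"deltas": [[[0,0,0,0,-0.03,0,1],[0,0,0,0,-0.08,0,1],[0,0,0,0,-0.1,-0.05,1],[0,0,0,0,-0.1,-0.15,1],[0,0,0,-0.1,-0.06,-0.25,1],[0,0,0,-0.2,0,-0.3,1],[0,0,0,-0.22,0.06,-0.3,1],[0,0,0,-0.22,0.12,-0.3,1],[0,0,0,-0.22,0.12,-0.3,1],[0,0,0,-0.22,0.12,-0.3,1]]]}}

```text
clock: 26.58
position: [0.5691, 0.0564, 0.2844]
tcp_rot: [-3.141, 0.0, 1.573]
force: [-0.4, 0.3, 0.1]
finger_gap: -0.0
```

```bash
python3 - <<'E'
from h import *
import cv2
s=wcap("w15");print(s["clock"],s["position"],s["tcp_rot"],s["force"],s["finger_gap"])
from rig import ctrl
for n in("scene","side"):
    c=ctrl.capture(n);cv2.imwrite(f"pics/{n}15.png",c["frame"]);np.savez(n+"15.npz",**c)
E
```

```text
26.575 [0.56911723 0.05638834 0.28442752] [-3.14126792e+00  1.89035015e-04  1.57287631e+00] [-0.37502691  0.29963765  0.05021452] -4.653815475351111e-05
```

View pics/w15.png

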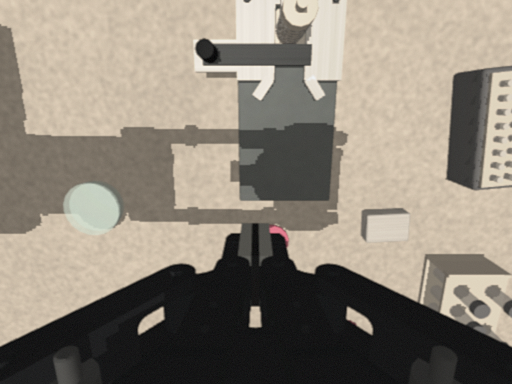

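View pics/scene15.png

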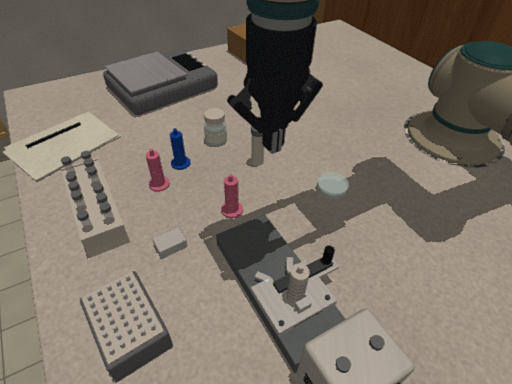

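```bash
python3 - <<'E'
from h import *
import cv2
c=load("w15.npz");print("knob",ray(c,(206.5,48),.0825),"bar end",ray(c,(311,44),.0525),ray(c,(311,66),.0525),"tubetop",ray(c,(299,9),.11))
S=load("scene15.npz");S0=load("scene0.npz")
f=S["frame"];cv2.imwrite("pics/s15a.png",cv2.resize(f[215:345,225:375],None,fx=5,fy=4.6,interpolation=cv2.INTER_CUBIC))
E
```

```text
knob [0.5295949  0.16586798 0.0825    ] bar end [0.61981199 0.17413003 0.0525    ] [0.62072871 0.15553114 0.0525    ] tubetop [0.60043574 0.18714288 0.11      ]
```

View pics/s15a.png

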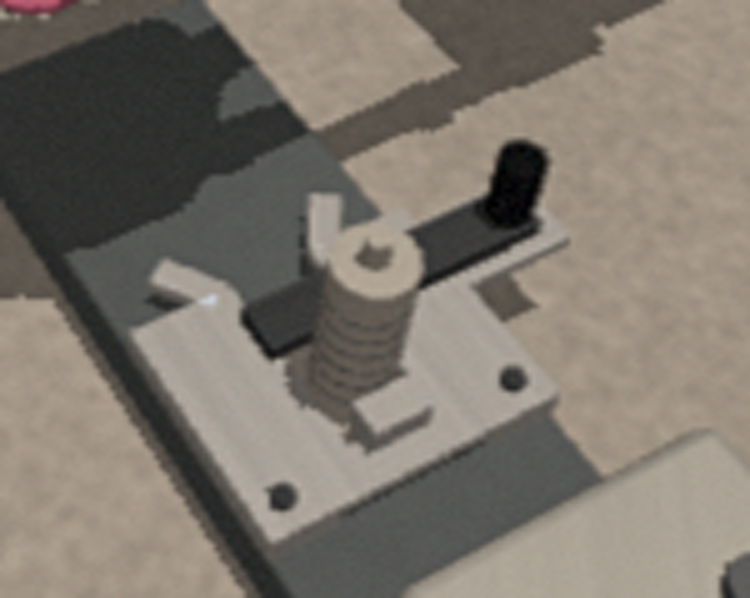

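The bolt's bar end moved from x = 0.585 to 0.620–0.621, which is the full 36 mm. It lies across the slot in front of the upright barrel, and the bystanders haven't moved.

```bash
python3 -c "
from rig import ctrl
print(ctrl.close_job())"
```

```text
the job is handed in; nothing more can be done
None
```

The white flanged barrel is locked in the pump. I stood it on the ledge, slid it into the slot with no notable side force, and felt it come home against the backrest, where the force peaked at about 6 N. I let go of it there, then pushed the bolt across with the closed fingers. It took about 2 N until it hit a firm stop, which I pressed with about 8.6 N.

- **Barrel and bolt:** the last images show the barrel upright in the slot with the bar across in front of it. The bar end moved about 35–36 mm, against 36 mm for fully closed.
- **Bystanders:** the tube, jar, dish, block and coloured look-alikes look unmoved, by eye only.
- **Robot:** it was clear of everything, and the job was handed in at about 27 s of the 67 s allowed.
- **Small disagreements:** the scene and side cameras differed by up to about 9 mm early on, so I relied on the wrist camera. Contact with the backrest came about 2–3 mm beyond the camera estimate (TCP y 0.190 against 0.187). I took contact as the true home, and the bolt then passed freely.

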